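# Wedge a dovetailed stop into the tapered way of a welding fixture

## Task

Fit the dovetailed stop to the welding fixture: pick it up, set its foot gently on the plate at the wide, open end of the tapered way with its narrow end leading, and slide it in under the rails until it wedges tight. Snug it with a slow, firm push of about 15 newtons, never ramming it, then let go so that it stays wedged by itself. Leave everything else on the bench where it is.

Things in the scene. Friction and masses are not known exactly. Their poses are not given: they have to be found in the camera images.
- stop: Loose steel stop to be fitted, 0.4 to 0.7 kg. Origin: centre of its foot's underside; x to the foot's narrow leading end, z up. Foot 60 mm long, 18 mm high, dovetailed (widest at the bottom, flanks lean in 20 degrees) and tapered 4 degrees a side: 44.4 mm wide at the rear, 36 mm at the front. A dark 18 mm button sticks out 10 mm from the front of its post.
- stop_post (a point): Inside the stop's square upright post, the place to grasp: 48 mm above the foot's underside and 9 mm behind (-x of) the stop's origin, axes as stop. The post is 26 mm (x) by 22 mm (y) and rises from the foot (18 mm) to 70 mm high; grasp its two y faces. Its flat rear face, 13 mm behind this point, is free for pushing.
- way_mouth (a point): On top of the fixture's fixed steel plate (185 by 120 mm, 12 mm thick), midway between the rails at the wide open end of the tapered way. x points along the way to its narrow end (the way to slide), z up. The bare plate reaches 70 mm back (-x) from here: room for the foot. Rails, plate and foot are oiled, friction about 0.16 to 0.22.
- way_end (a point): On top of the plate at the way's narrow end, 110 mm from way_mouth, axes alike. The rails between are 22 mm high, 16 mm wide, lean in 20 degrees over the foot and converge 4 degrees a side; 3 mm above the plate they are on average 47.9 mm apart at the mouth, 32.5 mm here. The taper locks itself: a wedged foot stays. The last millimetre of travel takes the push from nothing to 20 N.
- way: The fixture: plate and left (+y) rail, origin under the plate's centre, axes as way_mouth. The right rail is a separate bar screwed on, set up to 1.5 mm to either side from day to day, so the stop wedges with its origin anywhere 44 to 66 mm past the mouth: only felt resistance tells. A push of 10 to 20 N low on the back of the post, at 15 mm/s or less, is right; over 85 N on way is ramming.
- round_stop: Another steel stop, not to be used: flat rectangular foot 70 by 50 by 12 mm with a round post 28 mm in diameter, 73 mm high in all. Origin at the centre of its underside. It and the dovetailed stop may stand in either of two places.
- tube: Bystander: square steel tube offcut, 160 mm long (along x), 40 by 40 mm, lying on the bench. Origin at the centre of its underside.
- square: Bystander: grey triangular welding square, about 90 by 90 mm, 14 mm high. Origin under its centre.
- hammer: Bystander: hammer lying at the right (-y) side of the bench.
- wrench: Bystander: wrench lying at the left (+y) side of the bench.
- spray_can: Bystander: upright grey can, 66 mm in diameter, 190 mm high. Origin at the centre of its underside.
- discs: Bystander: stack of grinding discs, 115 mm in diameter, 18 mm high. Origin at the centre of its underside.
Things that resemble listed ones, but are neither listed nor needed, are in the scene too. Leave any orange look-alike of the stop alone. Leave any turquoise look-alike of the way alone.

How it is judged:
By the outcome, as a careful person would: the job done as asked, in the order asked, and still so for the second after the job is handed in, with the robot touching nothing.
It also fails if it takes over 69 s, if anything falls off the work surface, if the arm or the gripper's body presses on something with over 40 N, if the wrist force passes 120 N, or if a joint passes its speed limit or range.

## Robot

A 6-joint arm with a two-finger parallel gripper is mounted at the origin on the work surface. World frame = base frame: x ahead of the robot, y to its left, z up, the work surface at z = 0. Lengths are in mm, angles in rad, forces in N, time in s.
With the tool pointing down it reaches from about 275 to 750 mm from the base axis. Payload 10.2 kg.
Tool frame: the origin (TCP) lies on the centre line of the jaws, within the pads' length; the fingertips stand 19 mm ahead of it and the grasp point (between the pads) is the TCP; z points along the fingers, y is the direction in which the jaws open and shut (so a half turn about z gives the same grasp; the last joint's range is limited). The gripper opens to 88 mm and grips with 3 to 60 N. Pads are 18 mm wide; open, the fingers measure 123 mm over their backs; the gripper's body (75 mm by 187 mm) begins 45 mm behind the grasp point.
Start: joints at [1.09, 0.313, 1.498, -0, 1.331, -0.223], TCP at [133.863, 507.653, 230.52] pointing down, gripper open.
Joint ranges: [-2.94, 2.94], [-0.97, 2.17], [0.19, 2.56], [-1.23, 4.37], [0.02, 3.11], [-2.88, 2.88]. Speed limits (rad/s): [2.39, 2.39, 3.01, 3.14, 3.14, 3.14].

## Interface

Orientations are given as a unit quaternion [w, x, y, z].
In Python, from bench import arm, cams, job_done gives the robot as it stands.
- The arm moves only by the shell command python3 -m inch 'ROWS' [OPENING] [FORCE]. ROWS is JSON, a list that holds one entry, the list of rows, each a list of 6 numbers: the shift along the tool's x, y, z normalised to -1 to 1, where 1 is 5 cm, then the turn, a rotation vector about the tool's x, y, z normalised to -1 to 1, where 1 is pi rad. A call has 1 to 5 rows; each row shifts and turns the commanded pose from where the row before left it, along the tool's axes as they then stand; what a row does not reach is not made up. A row lasts 1/10 s, in which the tool goes at most 50 mm and 8.59 degrees, less where a joint would pass 70% of its speed; a pose out of reach is approached as far as the arm can. A call with a number of a shift or a turn outside -1 to 1 is refused whole. A call with a gripper value outside its range is refused whole. OPENING is the closure, from -1 (fully open) to 1 (shut), set as the call begins (- or left out, the last holds). The fingers move at their own pace and stop on an object; FORCE is the grip in N (left out, the last holds). Time passes only in rows, so rows that do not move let the fingers close. It gives the time, the measured TCP pose, the force and the opening at its end, in the units of the state.
- arm.read_state(): the state, without advancing time (a new reading comes with each control period).
- cams.read_camera(name): name is "scene" or "side" or "wrist"; returns the picture (400x640x3 uint8, red, green, blue); there is no depth.
- cams.camera_params(name): a dict with "fx", "fy", "cx", "cy" (pixels), "distortion" ([k1, k2, p1, p2, k3] as OpenCV has them; the pictures are not rectified), "rvec" (rotation vector, rad) and "tvec" (3), from world to camera coordinates, as OpenCV has them. Camera axes: x right, y down, z forward; pixel columns grow to the right and rows downward; lengths in mm; the calibration is good to about 2 mm. A picture is of the moment at which its call begins: read the wrist's pose just before it. camera_params takes no time and is no camera call; for the wrist camera it gives the pose at the moment of the call.
- job_done(): hands the job in, once; it reports no verdict.
The state is a dict: "t": time; "joint_positions": joint angles; "qd": joint speeds; "joint_efforts": joint torques, N m; "eef_pos": TCP position; "tool_rot": TCP orientation; "force": force on the tool from outside, world axes, zero at the start; "moment": the same for the moment, N m; "opening": finger opening in mm.
Only numpy, scipy, OpenCV 4.12 (cv2) and the standard library are available. Lean on these libraries where they do the work, as an engineer would, in place of code of your own. Each camera call takes 0.05 s, during which the arm holds its last target. There are 200 camera calls.

## Working session

There is one attempt and no reset: what is moved stays moved. The work goes in short steps, Python scripts to look and compute and a shell command to move; the robot and the scene stay as the last step left them, time stands still between calls to the robot, and variables do not carry over. Pictures are saved under pics/ and viewed, about 8 in all and at most 12, crops included, and the job is handed in when it is done.

```bash
ls; mkdir -p pics
python3 - <<'E'
from bench import arm,cams
import cv2
print(arm.read_state())
for n in("scene","side"):
    p=cams.camera_params(n);print(n,p)
    cv2.imwrite(f"pics/{n}0.png",cams.read_camera(n)[:,:,::-1])
E
```

```text
pics
{'t': 0.0, 'joint_positions': array([ 1.08957067e+00,  3.13454715e-01,  1.49843215e+00, -7.64575086e-06,
        1.33099340e+00, -2.23400458e-01]), 'qd': array([ 8.12546062e-04, -8.57768080e-05, -2.00730484e-03, -7.57919830e-05,
       -7.87865335e-04, -1.85696801e-03]), 'joint_efforts': array([ 1.94245913e-04, -4.02222204e+01, -2.52262259e+01,  6.94255508e-02,
        3.53562925e-02, -1.05195818e-04]), 'eef_pos': array([133.75655003, 507.41185924, 229.96052076]), 'tool_rot': array([-2.18672349e-04,  1.28554910e-01,  9.91702183e-01, -6.05540684e-04]), 'force': array([0.36222848, 0.29847585, 0.53174748]), 'moment': array([-0.03121227,  0.01361906,  0.00905486]), 'opening': 88.12279598906943}
scene {'fx': 395.53756398429886, 'fy': 395.53756398429886, 'cx': 312.2061453969794, 'cy': 198.53243593267925, 'distortion': array([-0.0603731,  0.       ,  0.       ,  0.       ,  0.       ]), 'rvec': array([ 2.06163051,  0.54281334, -0.28399865]), 'tvec': array([-507.45521431,  -77.9517868 , 1294.83591212])}
side {'fx': 367.7891741704475, 'fy': 367.7891741704475, 'cx': 317.09610890774917, 'cy': 198.50616889333833, 'distortion': array([0.01446041, 0.        , 0.        , 0.        , 0.        ]), 'rvec': array([ 0.36529886, -2.81617319,  1.06564784]), 'tvec': array([ 560.25102078,  162.43804132, 1037.55837506])}
```

View pics/scene0.png

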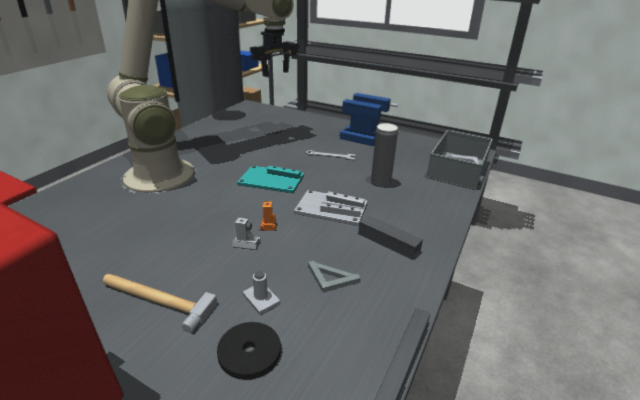

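View pics/side0.png

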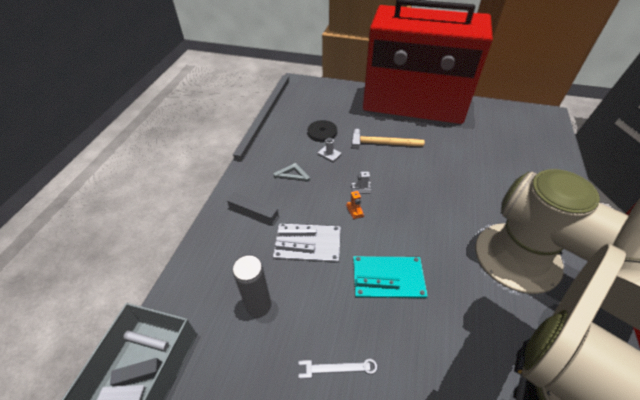

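Scene: the grey dovetailed stop is near (246,235) with the orange look-alike at (268,217), and the grey way is near (333,206) with turquoise at (272,178). Round stop is at (261,292). Side: stop (363,182), way (308,243). Next, rough positions and an enlarged crop.

```bash
cat > h.py <<'E'
import numpy as np,cv2
from bench import arm,cams
from scipy.spatial.transform import Rotation as R
def ray(p,uv):
    K=np.array([[p['fx'],0,p['cx']],[0,p['fy'],p['cy']],[0,0,1]])
    n=cv2.undistortPoints(np.array(uv,float).reshape(-1,1,2),K,p['distortion'])[:,0]
    M=cv2.Rodrigues(p['rvec'])[0]
    return -M.T@p['tvec'], np.c_[n,np.ones(len(n))]@M
def onz(p,uv,z):
    c,d=ray(p,uv); return c+d*((z-c[2])/d[:,2])[:,None]
def proj(p,X):
    K=np.array([[p['fx'],0,p['cx']],[0,p['fy'],p['cy']],[0,0,1]])
    return cv2.projectPoints(np.array(X,float),p['rvec'],p['tvec'],K,p['distortion'])[0][:,0]
def rot():
    q=arm.read_state()['tool_rot']; return R.from_quat(q[[1,2,3,0]]).as_matrix()
E
python3 - <<'E'
from h import *
np.set_printoptions(precision=1,suppress=True)
ps,pd=cams.camera_params("scene"),cams.camera_params("side")
print(onz(ps,[[246,240],[333,206],[268,225],[261,295],[272,178]],12))
print(onz(pd,[[363,186],[308,243],[356,210],[329,155],[390,277]],12))
s=cv2.imread("pics/scene0.png");d=cv2.imread("pics/side0.png")
a=cv2.resize(s[150:270,215:375],(800,600),interpolation=3)[:,:,:]
b=cv2.resize(d[160:280,260:420],(800,600),interpolation=3)
cv2.imwrite("pics/z.png",np.vstack([cv2.resize(a,(640,300*640//400*10//16)),cv2.resize(b,(640,300))]))
cv2.imwrite("pics/z.png",np.hstack([a[:, :],b])[::1]) if 0 else None
E
```

```text
[[ 473.5 -148.3   12. ]
 [ 590.5  103.4   12. ]
 [ 484.1  -67.    12. ]
 [ 615.2 -284.5   12. ]
 [ 347.8  154.1   12. ]]
[[ 464.6 -151.3   12. ]
 [ 577.3  111.7   12. ]
 [ 467.   -44.7   12. ]
 [ 609.7 -272.    12. ]
 [ 333.9  162.3   12. ]]
```

View pics/z.png

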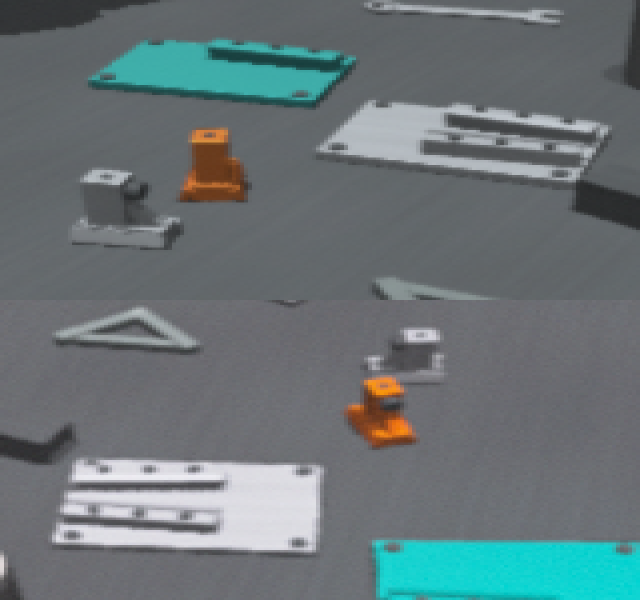

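Run:
```python
from h import *
np.set_printoptions(precision=2,suppress=True)
ps=cams.camera_params("scene");pd=cams.camera_params("side")
a=onz(ps,[[233,247.2],[256.2,248]],0);d=a[1]-a[0];print(a,np.degrees(np.arctan2(d[1],d[0])))
a=onz(ps,[[294.2,212.],[359.5,223.4],[306.7,190.4],[367.5,199]],12);print(a)
for i,j in((0,1),(2,3)):
  d=a[j]-a[i];print(np.degrees(np.arctan2(d[1],d[0])))
a=onz(pd,[[260+320/4,160+165/2.5],[260+75/4,160+160/2.5],[260+317/4,160+252/2.5],[260+53/4,160+247/2.5]],12);print(a)
for i,j in((0,1),(2,3)):
  d=a[j]-a[i];print(np.degrees(np.arctan2(d[1],d[0])))
p=cams.camera_params("wrist");print(p)
T=rot();print(T)
M=cv2.Rodrigues(p['rvec'])[0];c=-M.T@p['tvec'];e=arm.read_state()['eef_pos'];print("cam in tool",T.T@(c-e),"axis",T.T@M[2],"right",T.T@M[0])
print("shift tool units to (455,-150,250):",T.T@(np.array([455,-150,250])-e)/50)
```

```text
[[ 453.15 -175.99    0.  ]
 [ 504.67 -149.5     0.  ]] 27.209128640699404
[[511.34  21.11  12.  ]
 [690.2   61.68  12.  ]
 [482.3  141.99  12.  ]
 [661.12 189.15  12.  ]]
12.778347082979732
14.775078336891792
[[501.37  28.56  12.  ]
 [682.14  67.24  12.  ]
 [476.6  147.36  12.  ]
 [656.79 187.39  12.  ]]
12.076516206249694
12.526938697615495
{'fx': 301.11057241898243, 'fy': 301.11057241898243, 'cx': 317.0677310269712, 'cy': 197.28342163123028, 'distortion': array([0.01, 0.  , 0.  , 0.  , 0.  ]), 'rvec': array([-2.29, -1.76, -0.27]), 'tvec': array([-524.82,  -40.96,  389.67])}
[[-0.97  0.25 -0.  ]
 [ 0.25  0.97 -0.  ]
 [ 0.   -0.   -1.  ]]
cam in tool [  77.91   -0.59 -154.52] axis [-0.3   0.    0.95] right [ 0.  1. -0.]
shift tool units to (455,-150,250): [ -9.56 -11.08  -0.39]
```

```bash
A='[[[-0.48,-0.55,0,0,0,0],[-0.48,-0.55,0,0,0,0],[-0.48,-0.55,0,0,0,0],[-0.48,-0.55,0,0,0,0],[-0.48,-0.55,0,0,0,0]]]'
python3 -m inch '[[[-0.48,-0.55,0,0,0,0],[-0.48,-0.55,0,0,0,0],[-0.48,-0.55,0,0,0,0],[-0.48,-0.55,0,0,0,0],[-0.48,-0.55,0,0,0,0]]]' -1
python3 -m inch '[[[-0.48,-0.55,0,0,0,0],[-0.48,-0.55,0,0,0,0],[-0.48,-0.55,0,0,0,0],[-0.48,-0.55,0,0,0,0],[-0.48,-0.55,0,0,0,0]]]'
python3 -m inch '[[[-0.48,-0.55,0,0,0,0],[-0.48,-0.55,0,0,0,0],[-0.48,-0.55,0,0,0,0],[-0.48,-0.55,0,0,0,0],[-0.48,-0.55,0,0,0,0]]]'
python3 -m inch '[[[-0.48,-0.55,0,0,0,0],[-0.48,-0.55,0,0,0,0],[-0.48,-0.55,0,0,0,0],[-0.48,-0.55,0,0,0,0],[-0.48,-0.55,0,0,0,0]]]'
python3 -m inch '[[[0,0,0,0,0,-0.039],[0,0,0,0,0,-0.039],[0,0,0,0,0,-0.039],[0,0,0,0,0,-0.039],[0,0,0,0,0,-0.039]]]'
python3 -m inch '[[[0,0,0,0,0,-0.039],[0,0,0,0,0,0],[0,0,0,0,0,0]]]'
python3 - <<'E'
from h import *
import pickle
p=cams.camera_params("wrist");im=cams.read_camera("wrist")[:,:,::-1]
cv2.imwrite("pics/w1.png",im);pickle.dump(p,open("w1.pkl","wb"))
print(arm.read_state()['joint_positions'])
E
```

```text
t: 0.6
eef_pos: [215.0, 342.7, 230.3]
tool_rot: [-0.0, 0.128, 0.992, -0.0]
force: [0.3, -0.4, -0.3]
opening: 88.2
t: 1.1
eef_pos: [296.0, 179.2, 230.5]
tool_rot: [-0.0, 0.128, 0.992, 0.0]
force: [0.7, 0.2, 0.4]
opening: 87.9
t: 1.6
eef_pos: [377.1, 15.5, 230.4]
tool_rot: [-0.0, 0.129, 0.992, 0.0]
force: [0.4, 0.5, 0.5]
opening: 87.9
t: 2.1
eef_pos: [458.1, -148.0, 230.2]
tool_rot: [-0.0, 0.129, 0.992, 0.0]
force: [0.8, 0.6, 0.4]
opening: 88.4
t: 2.6
eef_pos: [457.7, -146.5, 230.2]
tool_rot: [-0.0, -0.179, 0.984, 0.0]
force: [-0.4, -0.0, 0.3]
opening: 88.3
t: 2.9
eef_pos: [457.7, -146.5, 230.4]
tool_rot: [-0.0, -0.235, 0.972, 0.0]
force: [-1.3, -0.6, 0.4]
opening: 88.3
[-5.54212737e-01  2.15117962e-01  1.62566397e+00 -1.87723653e-05
  1.30108216e+00 -2.59945199e+00]
```

View pics/w1.png

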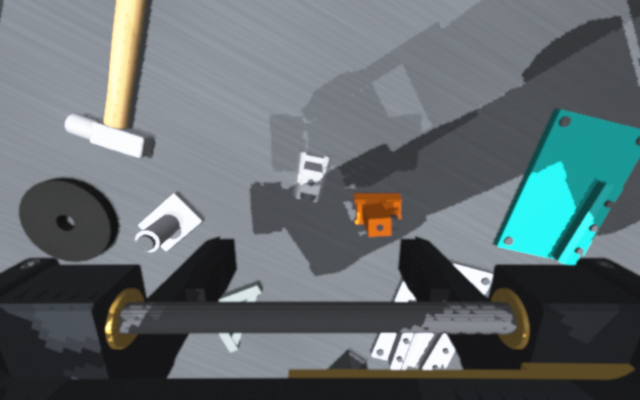

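Wrist: the stop is at about (313,175) partly in the arm's shadow, the orange look-alike is at (378,212), and the way is at the bottom, hidden by the gripper. I need an enlarged crop.

Run:
```python
from h import *
import pickle
p=pickle.load(open("w1.pkl","rb"));im=cv2.imread("pics/w1.png")
c=im[135:215,260:370]
c=cv2.convertScaleAbs(cv2.LUT(c,(255*(np.arange(256)/255)**.6).astype(np.uint8)))
cv2.imwrite("pics/w1c.png",cv2.resize(c,None,fx=7,fy=7,interpolation=2))
```

```text
(no output)
```

View pics/w1c.png

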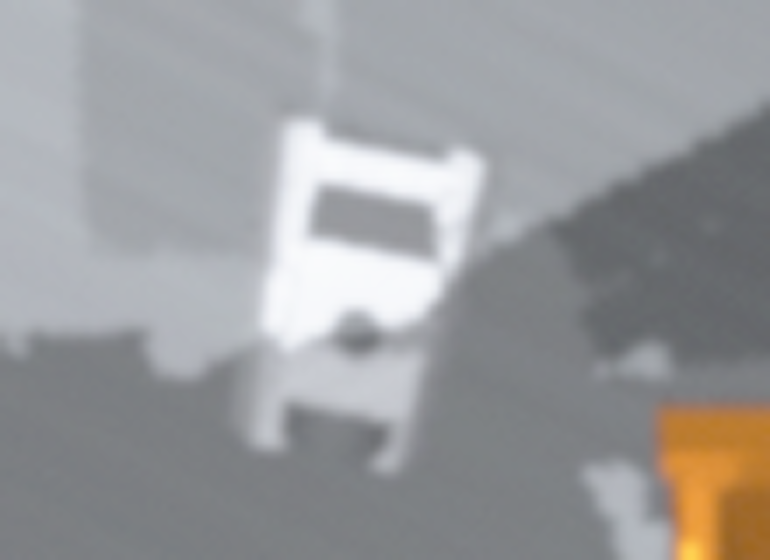

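The crop shows the foot's rear edge at the top and the narrower front at the bottom. Its corners are about (290,120), (482,158), (390,470) and (265,445), and the hole in the post top is at (355,330).

Run:
```python
from h import *
import pickle
np.set_printoptions(precision=1,suppress=True)
p=pickle.load(open("w1.pkl","rb"))
f=lambda *q:np.array(q)/7.+[260,135]-.43
a=onz(p,f([290,120],[482,158],[265,445],[390,470]),18);print(a)
a0=onz(p,f([290,120],[482,158],[265,445],[390,470]),5)
r,fr=(a[0]+a[1])/2,(a[2]+a[3])/2;d=fr-r;print(np.linalg.norm(d),np.linalg.norm(a[1]-a[0]),np.linalg.norm(a[3]-a[2]),np.degrees(np.arctan2(d[1],d[0])))
print("origin",(r+fr)/2, "hole@70",onz(p,f([355,330]),70),"rearface@70",onz(p,f([310,245],[440,258]),70))
# way markings
T=rot();print(T)
```

```text
[[ 448.3 -173.    18. ]
 [ 438.9 -140.1   18. ]
 [ 503.7 -150.8   18. ]
 [ 497.5 -128.2   18. ]]
59.50521952419195 34.17903602846181 23.336343305505256 16.637321588797818
origin [ 472.1 -148.    18. ] hole@70 [[ 464.3 -151.1   70. ]] rearface@70 [[ 455.5 -163.2   70. ]
 [ 448.2 -144.7   70. ]]
[[-0.9 -0.5 -0. ]
 [-0.5  0.9  0. ]
 [ 0.   0.  -1. ]]
```

```bash
python3 -m inch '[[[0,0,0,0,0,0.0297],[0,0,0,0,0,0.0297],[-0.095,-0.122,0.4,0,0,0],[0,0,0.5,0,0,0],[0,0,0.5,0,0,0]]]' -0.136 | grep -v force
python3 -m inch '[[[0,0,0.4,0,0,0],[0,0,0.2,0,0,0],[0,0,0,0,0,0]]]'
python3 - <<'E'
from h import *
import pickle
p=cams.camera_params("wrist");im=cams.read_camera("wrist")[:,:,::-1]
cv2.imwrite("pics/w2.png",im);pickle.dump(p,open("w2.pkl","wb"))
np.set_printoptions(precision=1,suppress=True)
T=rot();e=arm.read_state()['eef_pos'];print(T, T.T@([464,-151,48]-e)/50)
print(proj(p,[[464.,-151,70]]))
E
```

```text
t: 3.45
eef_pos: [464.1, -151.1, 159.7]
tool_rot: [0.0, -0.144, 0.99, -0.0]
opening: 51.0
t: 3.75
eef_pos: [463.7, -150.8, 129.7]
tool_rot: [-0.001, -0.144, 0.99, 0.001]
force: [-0.3, -1.4, -0.4]
opening: 50.0
[[-1.  -0.3 -0. ]
 [-0.3  1.   0. ]
 [ 0.   0.  -1. ]] [0.  0.  1.7]
[[316.7 210.9]]
```

View pics/w2.png

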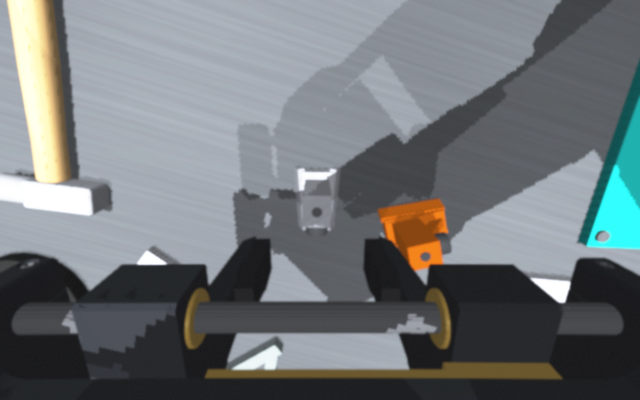

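The hole in the post top is at (317,212), within about 1 px of the prediction, and the stop is square to the jaws. Descend and grip.

```bash
python3 -m inch '[[[0,0,0.4,0,0,0],[0,0,0.4,0,0,0],[0,0,0.4,0,0,0],[0,0,0.3,0,0,0],[0,0,0.12,0,0,0]]]' | grep -v rot
python3 -m inch '[[[0,0,0,0,0,0],[0,0,0,0,0,0],[0,0,0,0,0,0],[0,0,0,0,0,0],[0,0,0,0,0,0]]]' 1 35
python3 -m inch '[[[0,0,-0.1,0,0,0],[0,0,-0.4,0,0,0],[0,0,-0.4,0,0,0],[0,0,-0.4,0,0,0],[0,0,0,0,0,0]]]'
```

```text
t: 4.3
eef_pos: [464.2, -151.1, 49.4]
force: [-0.2, 0.9, 0.4]
opening: 49.8
t: 4.8
eef_pos: [464.4, -151.2, 50.2]
tool_rot: [0.0, -0.145, 0.989, -0.0]
force: [-0.4, 0.8, 6.4]
opening: 21.6
t: 5.3
eef_pos: [464.7, -151.4, 116.1]
tool_rot: [0.001, -0.145, 0.989, -0.001]
force: [0.6, 0.2, -7.2]
opening: 21.9
```

```bash
python3 -m inch '[[[0,0,-0.4,0,0,0.0097],[0,0,-0.4,0,0,0.0097],[0,0,-0.4,0,0,0],[-0.16,0.14,-0.3,0,0,0],[-0.3,0.28,0,0,0,0]]]' | grep -v force
python3 -m inch '[[[-0.4,0.37,0,0,0,0],[-0.4,0.37,0,0,0,0],[-0.4,0.37,0,0,0,0],[-0.4,0.37,0,0,0,0],[-0.4,0.37,0,0,0,0]]]' | grep -v force
python3 -m inch '[[[-0.4,0.37,0,0,0,0],[-0.4,0.37,0,0,0,0],[-0.4,0.37,0,0,0,0],[-0.4,0.37,0,0,0,0],[-0.4,0.37,0,0,0,0]]]' | grep -v force
python3 -m inch '[[[-0.3,0.28,0,0,0,0],[-0.1,0.1,0,0,0,0],[0,0,0,0,0,0],[0,0,0,0,0,0]]]'
python3 - <<'E'
from h import *
import pickle
p=cams.camera_params("wrist");im=cams.read_camera("wrist")[:,:,::-1]
cv2.imwrite("pics/w3.png",im);pickle.dump(p,open("w3.pkl","wb"))
E
```

```text
t: 5.8
eef_pos: [481.9, -125.9, 190.0]
tool_rot: [0.0, -0.114, 0.994, -0.0]
opening: 21.8
t: 6.3
eef_pos: [557.9, -11.4, 187.5]
tool_rot: [-0.002, -0.115, 0.993, 0.001]
opening: 21.4
t: 6.8
eef_pos: [634.2, 101.3, 187.1]
tool_rot: [-0.002, -0.115, 0.993, 0.0]
opening: 21.7
t: 7.2
eef_pos: [648.9, 122.7, 188.6]
tool_rot: [-0.001, -0.114, 0.993, -0.0]
force: [-0.7, 0.3, -6.7]
opening: 21.5
```

View pics/w3.png

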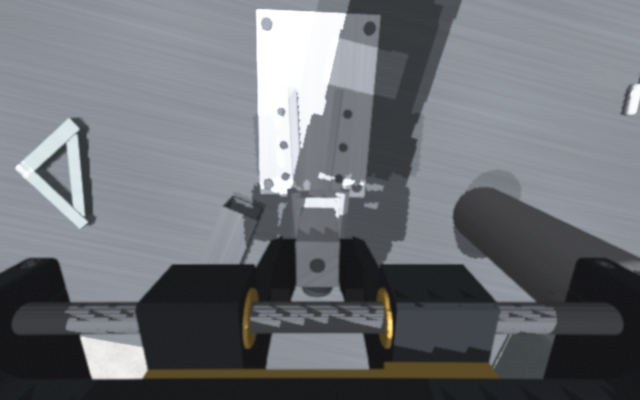

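The whole way is in view, from the plate's rear edge at (257..380, 10..15) down to row 190. The held stop is at about (318,265). An enlarged crop comes next (picture 7).

Run:
```python
import cv2,numpy as np
im=cv2.imread("pics/w3.png")
c=cv2.LUT(im[0:200,245:395],(255*(np.arange(256)/255)**.7).astype(np.uint8))
b=cv2.resize(c[75:,:],(800,667)[0:2],interpolation=2)
cv2.imwrite("pics/w3c.png",cv2.resize(im[70:190,245:395],(750,600),interpolation=2))
```

```text
(no output)
```

View pics/w3c.png

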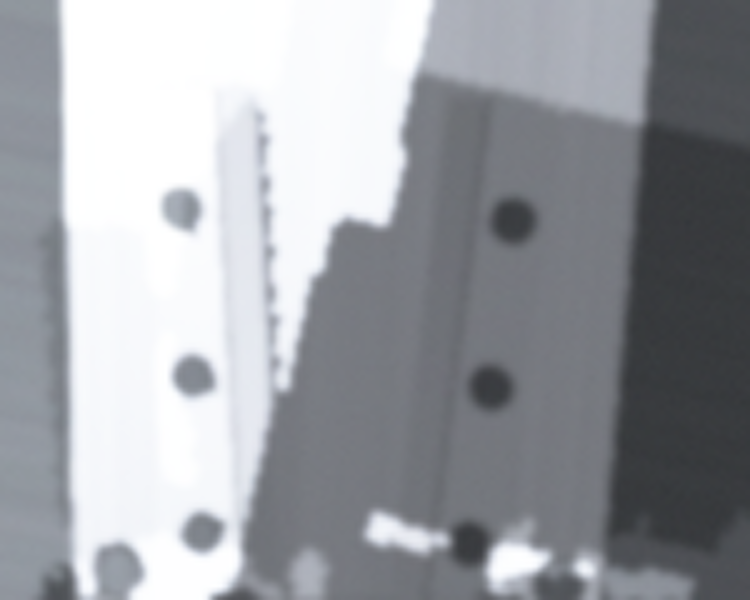

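The crop shows rail bolts at right (181,207), (193,375), (203,531) and left (513,221), (491,387), (469,543). Plate side edges are at x≈62–75 and 655–607, and the rails start at row ≈90.

Run:
```python
from h import *
import pickle
np.set_printoptions(precision=1,suppress=True)
p=pickle.load(open("w3.pkl","rb"))
f=lambda *q:(np.array(q)+.5)/5.+[245,70]-.5
ang=lambda d:np.degrees(np.arctan2(d[1],d[0]))
bR=onz(p,f([181,207],[193,375],[203,531]),34);bL=onz(p,f([513,221],[491,387],[469,543]),34)
print(bR,bL);m=(bR+bL)/2;print("mid",m,ang(m[2]-m[0]),ang(bR[2]-bR[0]),ang(bL[2]-bL[0]))
e=onz(p,f([62,0],[75,590],[655,0],[607,560]),12);print("edges",e,ang(e[1]-e[0]),ang(e[3]-e[2]))
c=onz(p,[[257,10],[380,15]],12);print("corners",c,ang(c[1]-c[0])-90, np.linalg.norm(c[1]-c[0]))
r=onz(p,f([235,90],[262,100],[480,100]),34);print("railstart",r)
h=onz(p,[[266,24],[370,28]],12);print("corner holes",h,ang(h[1]-h[0])-90)
print("mouth est from rear edge", )
u=np.array([np.cos(np.radians(13)),np.sin(np.radians(13)),0]);mm=c.mean(0)+72.5*u;print(mm)
st=arm.read_state();print(st['eef_pos'],ang(-rot()[:,0]))
# stop in hand: hole on post top
print("hole@ tcp+22", onz(p,[[317.5,265]],st['eef_pos'][2]+21))
```

```text
[[588.8  72.1  34. ]
 [620.6  80.7  34. ]
 [652.1  89.1  34. ]] [[576.5 136.5  34. ]
 [609.1 140.6  34. ]
 [641.9 144.3  34. ]]
mid [[582.7 104.3  34. ]
 [614.9 110.7  34. ]
 [647.  116.7  34. ]] 10.92971432684584 15.098599353680978 6.781961367742738
edges [[555.9  38.5  12. ]
 [677.9  62.3  12. ]
 [528.5 155.8  12. ]
 [643.6 178.6  12. ]] 11.033805004331574 11.22188049939032
corners [[503.8  29.7  12. ]
 [480.9 146.   12. ]] 11.143643429063815 118.52200098201641
railstart [[565.2  78.   34. ]
 [565.8  83.5  34. ]
 [556.2 124.5  34. ]]
corner holes [[513.5  40.2  12. ]
 [493.8 139.7  12. ]] 11.224778592280458
mouth est from rear edge
[563.  104.2  12. ]
[649.  122.5 189. ] 13.119927429215599
hole@ tcp+22 [[648.3 122.5 210. ]]
```

```bash
python3 - <<'E'
from h import *
np.set_printoptions(precision=1,suppress=True)
print(onz(cams.camera_params("scene"),[[386.5,129]],190),onz(cams.camera_params("side"),[[248,266]],190))
E
python3 -m inch '[[[0,0,0,0,0,0.0111],[0.2,0,0,0,0,0],[0.4,-0.03,0,0,0,0],[0.5,-0.03,0,0,0,0],[0.5,-0.03,0,0,0,0]]]' | grep -v force
python3 -m inch '[[[0.5,0,0.3,0,0,0],[0.4,0,0.4,0,0,0],[0.19,0,0.5,0,0,0],[0,0,0.5,0,0,0],[0,0,0.3,0,0,0]]]' | grep -v force
python3 -m inch '[[[0,0,0.2,0,0,0],[0,0,0.1,0,0,0],[0,0,0,0,0,0]]]'
```

```text
[[656.8 306.7 190. ]] [[648.4 320.4 190. ]]
t: 7.75
eef_pos: [570.5, 102.5, 189.5]
tool_rot: [-0.0, -0.097, 0.995, -0.0]
opening: 21.6
t: 8.25
eef_pos: [517.2, 92.1, 88.4]
tool_rot: [-0.001, -0.097, 0.995, 0.0]
opening: 22.1
t: 8.55
eef_pos: [518.3, 92.7, 74.5]
tool_rot: [-0.0, -0.097, 0.995, -0.0]
force: [-0.3, 0.1, -6.9]
opening: 21.7
```

```bash
python3 -m inch '[[[0,0,0.1,0,0,0],[0,0,0.06,0,0,0],[0,0,0.04,0,0,0],[0,0,0,0,0,0]]]' |grep -v rot
python3 -m inch '[[[0,0,0.02,0,0,0],[0,0,0,0,0,0]]]'|grep -v rot
python3 -m inch '[[[0,0,0.02,0,0,0],[0,0,0,0,0,0]]]'|grep -v rot
```

```text
t: 8.95
eef_pos: [518.3, 93.0, 64.4]
force: [-0.0, -0.5, -6.6]
opening: 21.9
t: 9.15
eef_pos: [518.4, 92.9, 63.5]
force: [-1.0, -0.0, -7.1]
opening: 21.3
t: 9.35
eef_pos: [518.3, 93.0, 62.5]
force: [0.2, -0.1, -7.0]
opening: 21.4
```

```bash
python3 -m inch '[[[0,0,0.02,0,0,0],[0,0,0,0,0,0]]]'|grep -v rot
python3 -m inch '[[[0,0,0.01,0,0,0],[0,0,0,0,0,0]]]'|grep -v rot
```

```text
t: 9.55
eef_pos: [518.8, 92.9, 62.2]
force: [-1.3, 0.4, 1.9]
opening: 21.6
t: 9.75
eef_pos: [519.0, 93.0, 62.2]
force: [-3.0, 0.2, 8.0]
opening: 21.8
```

Run:
```python
from h import *
s=cams.read_camera("scene")[150:250,260:400,::-1];d=cams.read_camera("side")[180:280,240:380,::-1]
cv2.imwrite("pics/p4.png",np.vstack([cv2.resize(x,(700,300) if 0 else (420,300),interpolation=2) for x in(s,d)]))
```

```text
(no output)
```

View pics/p4.png

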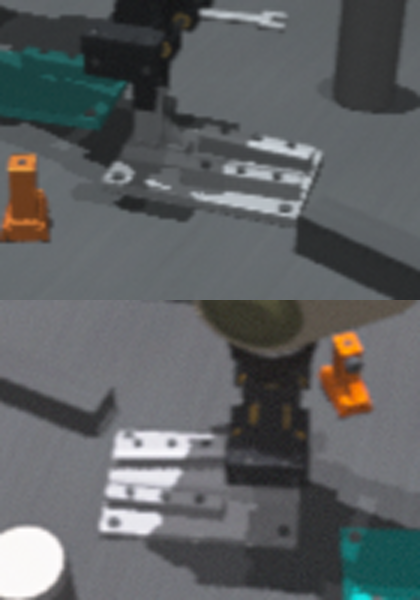

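Contact is at TCP z 62.2, 12 mm above the bench grasp height, so the foot is flat on the plate. Both views show it behind the rails and in line with the gap. I'll relax the pressure and slide in, watching the force.

```bash
python3 -m inch '[[[0,0,-0.01,0,0,0],[0,0,0,0,0,0]]]'|grep -v rot
python3 -m inch '[[[-0.05,0,0,0,0,0],[-0.05,0,0,0,0,0],[-0.05,0,0,0,0,0],[-0.05,0,0,0,0,0],[-0.05,0,0,0,0,0]]]'|grep -v rot
python3 -m inch '[[[-0.05,0,0,0,0,0],[-0.05,0,0,0,0,0],[-0.05,0,0,0,0,0],[-0.05,0,0,0,0,0],[-0.05,0,0,0,0,0]]]'
```

```text
t: 10.05
eef_pos: [519.0, 93.0, 62.2]
force: [-1.7, 0.3, 6.1]
opening: 22.0
t: 10.55
eef_pos: [531.0, 95.3, 62.2]
force: [-3.4, -0.9, 7.4]
opening: 21.7
t: 11.05
eef_pos: [543.3, 97.7, 62.3]
tool_rot: [0.0, -0.097, 0.995, -0.0]
force: [-2.5, -0.3, 7.3]
opening: 21.6
```

```bash
python3 -m inch '[[[-0.05,0,-0.004,0,0,0],[-0.05,0,0,0,0,0],[-0.05,0,0,0,0,0],[-0.05,0,0,0,0,0],[-0.05,0,0,0,0,0]]]'|grep -v rot
python3 -m inch '[[[-0.03,0,0,0,0,0],[-0.03,0,0,0,0,0],[-0.03,0,0,0,0,0],[-0.03,0,0,0,0,0],[-0.03,0,0,0,0,0]]]'|grep -v rot
python3 -m inch '[[[-0.03,0,0,0,0,0],[-0.03,0,0,0,0,0],[-0.03,0,0,0,0,0],[-0.03,0,0,0,0,0],[-0.03,0,0,0,0,0]]]'|grep -v rot
python3 -m inch '[[[-0.03,0,0,0,0,0],[-0.03,0,0,0,0,0],[-0.03,0,0,0,0,0],[-0.03,0,0,0,0,0],[-0.03,0,0,0,0,0]]]'
```

```text
t: 11.55
eef_pos: [555.4, 100.1, 62.2]
force: [-2.6, 0.0, 5.5]
opening: 21.7
t: 12.05
eef_pos: [562.7, 101.6, 62.2]
force: [-2.9, -0.2, 5.5]
opening: 21.4
t: 12.55
eef_pos: [570.1, 103.0, 62.2]
force: [-3.4, 0.1, 6.1]
opening: 22.0
t: 13.05
eef_pos: [577.4, 104.5, 62.3]
tool_rot: [0.0, -0.097, 0.995, -0.0]
force: [-2.5, -0.2, 5.6]
opening: 22.0
```

```bash
python3 -m inch '[[[-0.03,0,0,0,0,0],[-0.03,0,0,0,0,0],[-0.03,0,0,0,0,0],[-0.03,0,0,0,0,0],[-0.03,0,0,0,0,0]]]'|grep -v rot
python3 -m inch '[[[-0.025,0,0,0,0,0],[-0.025,0,0,0,0,0],[-0.025,0,0,0,0,0],[-0.025,0,0,0,0,0],[-0.025,0,0,0,0,0]]]'|grep -v rot
```

```text
t: 13.55
eef_pos: [584.8, 105.9, 62.2]
force: [-2.3, -0.2, 6.1]
opening: 21.4
t: 14.05
eef_pos: [590.9, 107.1, 62.3]
force: [-1.9, -0.6, 5.0]
opening: 21.6
```

The stop origin is about 39.5 mm past the mouth and still free. Release, step back behind the post, close the fingers and lower them for a push low on the rear face.

```bash
python3 -m inch '[[[0,0,0,0,0,0],[0,0,0,0,0,0],[0,0,0,0,0,0],[0,0,0,0,0,0]]]' 0.1|grep -v rot
python3 -m inch '[[[0.1,0,0,0,0,0],[0.2,0,0,0,0,0],[0.2,0,0,0,0,0],[0.25,0,0,0,0,0],[0,0,0,0,0,0]]]' |grep -v rot
python3 -m inch '[[[0,0,0.05,0,0,0],[0,0,0.04,0,0,0],[0,0,0,0,0,0],[0,0,0,0,0,0],[0,0,0,0,0,0]]]' 1 20
python3 - <<'E'
from h import *
import pickle
np.set_printoptions(precision=1,suppress=True)
p=cams.camera_params("wrist");im=cams.read_camera("wrist")[:,:,::-1]
cv2.imwrite("pics/w5.png",im)
print(proj(p,[[591.,107.1,82]]))
E
```

```text
t: 14.45
eef_pos: [590.7, 107.2, 61.6]
force: [0.8, 0.1, 0.2]
opening: 39.8
t: 14.95
eef_pos: [552.8, 99.9, 61.7]
force: [0.4, 0.4, -0.1]
opening: 39.7
t: 15.45
eef_pos: [554.1, 100.0, 57.2]
tool_rot: [0.0, -0.097, 0.995, -0.0]
force: [0.5, 1.2, 0.2]
opening: 1.5
[[317.2 333. ]]
```

View pics/w5.png

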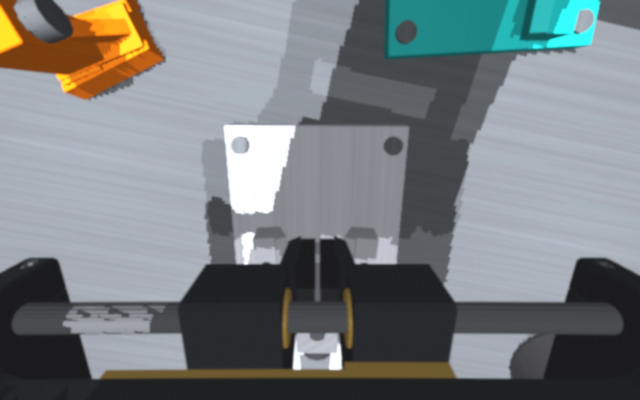

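The wrist view shows the post upright just ahead of the closed fingers. Approach, then push slowly.

```bash
python3 -m inch '[[[-0.05,0,0,0,0,0],[-0.05,0,0,0,0,0],[-0.05,0,0,0,0,0],[-0.03,0,0,0,0,0],[-0.02,0,0,0,0,0]]]' |grep -v rot
python3 -m inch '[[[-0.02,0,0,0,0,0],[-0.02,0,0,0,0,0],[-0.02,0,0,0,0,0],[-0.02,0,0,0,0,0],[-0.02,0,0,0,0,0]]]' |grep -v rot
python3 -m inch '[[[-0.02,0,0,0,0,0],[-0.02,0,0,0,0,0],[-0.02,0,0,0,0,0],[-0.02,0,0,0,0,0],[-0.02,0,0,0,0,0]]]' |grep -v rot
```

```text
t: 16.0
eef_pos: [563.9, 101.9, 57.2]
force: [0.1, 0.0, -0.3]
opening: 1.0
t: 16.5
eef_pos: [568.5, 102.8, 57.2]
force: [-1.5, -0.8, 1.3]
opening: 0.4
t: 17.0
eef_pos: [573.6, 103.7, 57.2]
force: [-2.0, -1.5, 1.9]
opening: 0.5
```

```bash
python3 -m inch '[[[-0.02,0,0,0,0,0],[-0.02,0,0,0,0,0],[-0.02,0,0,0,0,0]]]' |grep -v rot
python3 -m inch '[[[-0.02,0,0,0,0,0],[-0.02,0,0,0,0,0],[-0.02,0,0,0,0,0]]]' |grep -v rot
```

```text
t: 17.3
eef_pos: [576.6, 104.4, 57.2]
force: [-2.2, -2.3, 1.1]
opening: 0.4
t: 17.6
eef_pos: [579.5, 105.0, 57.2]
force: [-1.6, -1.5, 1.4]
opening: 0.5
```

```bash
python3 -m inch '[[[-0.02,0,0,0,0,0],[-0.02,0,0,0,0,0]]]' |grep -v rot
python3 -m inch '[[[-0.02,0,0,0,0,0],[-0.02,0,0,0,0,0]]]' |grep -v rot
```

```text
t: 17.8
eef_pos: [581.5, 105.4, 57.2]
force: [-2.3, -2.5, 0.8]
opening: 0.6
t: 18.0
eef_pos: [583.5, 105.8, 57.2]
force: [-1.7, -1.7, 1.3]
opening: 0.1
```

```bash
python3 -m inch '[[[-0.02,0,0,0,0,0],[-0.02,0,0,0,0,0]]]' |grep -v rot
```

```text
t: 18.2
eef_pos: [585.4, 106.1, 57.2]
force: [-2.3, -1.9, 0.8]
opening: 0.1
```

```bash
python3 -m inch '[[[-0.02,0,0,0,0,0],[-0.02,0,0,0,0,0]]]' |grep -v rot
```

```text
t: 18.4
eef_pos: [587.4, 106.5, 57.2]
force: [-2.9, -2.1, 1.3]
opening: 0.6
```

```bash
python3 -m inch '[[[-0.02,0,0,0,0,0],[-0.02,0,0,0,0,0]]]' |grep -v rot
```

```text
t: 18.6
eef_pos: [589.1, 106.8, 57.2]
force: [-5.6, -4.2, 3.2]
opening: 0.6
```

```bash
python3 -m inch '[[[-0.02,0,0,0,0,0],[-0.02,0,0,0,0,0]]]' |grep -v rot
```

```text
t: 18.8
eef_pos: [590.1, 106.8, 57.1]
force: [-11.6, -7.5, 7.5]
opening: 0.5
```

```bash
python3 -m inch '[[[0,0,0,0,0,0],[0,0,0,0,0,0]]]' |grep -v rot
python3 -m inch '[[[-0.01,0,0,0,0,0],[0,0,0,0,0,0]]]'
```

```text
t: 19.0
eef_pos: [590.1, 106.7, 57.1]
force: [-9.0, -6.5, 6.0]
opening: 0.1
t: 19.2
eef_pos: [590.2, 106.7, 57.1]
tool_rot: [-0.002, -0.097, 0.995, -0.0]
force: [-11.0, -7.5, 6.3]
opening: 0.3
```

```bash
python3 -m inch '[[[-0.01,0,0,0,0,0],[0,0,0,0,0,0]]]' |grep -v rot
python3 -m inch '[[[-0.006,0,0,0,0,0],[0,0,0,0,0,0]]]'|grep -v rot
```

```text
t: 19.4
eef_pos: [590.4, 106.7, 57.2]
force: [-12.5, -7.9, 8.6]
opening: 0.8
t: 19.6
eef_pos: [590.5, 106.7, 57.1]
force: [-16.0, -9.0, 10.2]
opening: 0.5
```

```bash
python3 -m inch '[[[0,0,0,0,0,0],[0,0,0,0,0,0]]]' |grep -v rot
python3 -m inch '[[[0.02,0,0,0,0,0],[0.02,0,0,0,0,0],[0.06,0,0,0,0,0],[0,0,0,0,0,0]]]'|grep -v rot
python3 -m inch '[[[-0.03,0,0,0,0,0],[-0.02,0,0,0,0,0],[-0.02,0,0,0,0,0],[-0.02,0,0,0,0,0],[0,0,0,0,0,0]]]'|grep -v rot
```

```text
t: 19.8
eef_pos: [590.5, 106.8, 57.1]
force: [-14.5, -9.1, 9.2]
opening: 0.2
t: 20.2
eef_pos: [587.6, 106.9, 57.3]
force: [-0.1, 0.4, -0.2]
opening: 0.1
t: 20.7
eef_pos: [590.9, 107.4, 57.3]
force: [-7.8, -2.1, 6.0]
opening: 0.3
```

The wedge holds: on re-touch it resists at the same place. One last snug to about 15 N with less side force, then back off and look.

```bash
python3 -m inch '[[[-0.014,0,0,0,0,0],[0,0,0,0,0,0],[0,0,0,0,0,0]]]' |grep -v rot
python3 -m inch '[[[-0.006,0,0,0,0,0],[0,0,0,0,0,0],[0,0,0,0,0,0]]]' |grep -v rot
```

```text
t: 21.0
eef_pos: [591.0, 107.4, 57.3]
force: [-12.2, -3.5, 8.8]
opening: 0.7
t: 21.3
eef_pos: [591.0, 107.4, 57.3]
force: [-14.2, -3.5, 9.1]
opening: 0.6
```

```bash
python3 -m inch '[[[0.03,0,0,0,0,0],[0.1,0,0,0,0,0],[0.3,0,0,0,0,0],[0.4,0,0,0,0,0],[0.4,0,-0.1,0,0,0]]]' |grep -v rot
python3 -m inch '[[[0.2,0,-0.4,0,0,0],[0,0,-0.5,0,0,0],[0,0,-0.5,0,0,0],[0,0,-0.5,0,0,0],[0,0,-0.5,0,0,0]]]' |grep -v rot
python3 -m inch '[[[0.4,0,-0.4,0,0,0],[0.5,0,0,0,0,0],[0.5,0,0,0,0,0],[0.2,0,0,0,0,0],[0,0,0,0,0,0]]]'
python3 - <<'E'
from h import *
im=[cams.read_camera(n)[:,:,::-1] for n in("scene","side")]
cv2.imwrite("pics/f.png",np.vstack([cv2.resize(im[0][150:250,240:400],(480,300),interpolation=2),cv2.resize(im[1][170:270,240:400],(480,300),interpolation=2)]))
cv2.imwrite("pics/fs.png",im[0])
# differences vs start outside stop/way: bystanders
a=cv2.imread("pics/scene0.png");m=(cv2.absdiff(a,im[0]).max(2)>40)
for n,(x,y) in dict(hammer=(180,300),discs=(249,350),round=(261,292),square=(333,276),tube=(390,237),wrench=(330,154),can=(384,150),orange=(268,217),turq=(272,178)).items():
    print(n,m[y-20:y+20,x-25:x+25].mean().round(3))
E
```

```text
t: 21.8
eef_pos: [531.7, 95.7, 61.7]
force: [1.2, -0.5, 0.3]
opening: 0.6
t: 22.3
eef_pos: [522.8, 93.8, 183.3]
force: [-0.5, 0.1, -0.4]
opening: 0.5
t: 22.8
eef_pos: [444.1, 78.3, 202.5]
tool_rot: [0.0, -0.097, 0.995, -0.0]
force: [-0.1, -0.1, 0.9]
opening: 0.6
hammer 0.0
discs 0.0
round 0.0
square 0.0
tube 0.0
wrench 0.018
can 0.0
orange 0.108
turq 0.563
```

View pics/f.png

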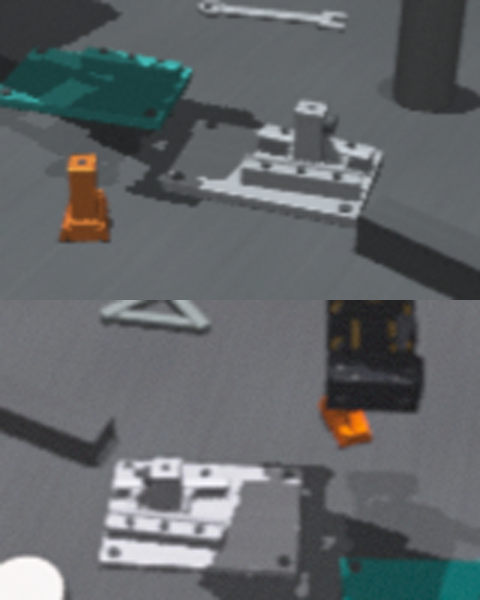

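The final view shows the stop upright in the way between the rails, and the bystanders are where they were. The only changes near the turquoise part and the orange look-alike are the arm's shadow. Handing in.

```bash
python3 -c "
from bench import job_done
print(job_done())"
```

```text
the job is handed in; nothing more can be done
None
```

The dovetailed stop is wedged in the way and the job is handed in, at about 23 s on the robot's clock.

- **Fitting:** I gripped the stop by its post and set the foot on the plate behind the mouth. Pressing it down peaked at about 15 N, a little more than I meant. I then slid it in to about 40 mm past the mouth, let go, and pushed low on the back of the post with closed fingers at 10 mm/s or less.
- **Wedging:** It went tight at about 61–62 mm past the mouth, inside the expected 44–66 mm. The first snug peaked at about 17 N along the way, with about 9 N of world-y side force on the wrist. After backing off about 3 mm I pushed again, and it resisted within about 1 mm of the same place. The last push was about 15 N, with less side force.
- **Last checks:** After I backed away the wrist force read about zero, and the pictures show the stop upright between the rails with nothing touching it.
- **Bystanders:** Comparing pictures from before and after showed no change at the hammer, discs, round stop, square, tube or can. The wrench area changed by under 2%. The areas around the turquoise and orange look-alikes did differ. I put that down to the arm's shadow, because both look in place in the final view, but I did not measure them.

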